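# Bin the empty glue bottle and hold its refill at the front of the carousel

## Robot

A 6-joint arm with a two-finger parallel gripper is mounted at the origin on a cart in front of the work surface, level with it; the furniture and walls round the work are solid. World frame = base frame: x ahead of the robot, y to its left, z up, the work surface at z = 0. Lengths are in m, angles in degrees, forces in N, time in s.
With the tool pointing down it reaches from about 0.4 to 0.825 m from the base axis. Payload 7 kg.
Tool frame: the origin (TCP) lies between the finger pads; the fingertips stand 25 mm ahead of it and the grasp point (between the pads) lies 6 mm ahead of it; z points along the fingers, y is the line along which they close (so a half turn about z gives the same grasp; the last joint's range is limited). The gripper opens to 88 mm and grips with 3 to 60 N. Pads are 19 mm wide; open, the fingers measure 130 mm over their backs; the gripper's body (78 mm by 193 mm) begins 47 mm behind the grasp point.
Start: joints at [86.35, 20.546, 0.682, 0, -70.136, -16.507], TCP at [0.233, 0.634, 0.226] pointing down, gripper open.
Joint ranges: [-176.03, 176.03], [-82.01, 121.73], [-58.28, 71.71], [-173.87, 95.51], [-174.79, -0.11], [-173.66, 173.66]. Speed limits (degrees/s): [136.94, 136.94, 172.46, 180, 180, 180].

## Interface

Orientations are given as [roll, pitch, yaw] about the fixed x, y, z axes, in that order (R = Rz(yaw) Ry(pitch) Rx(roll)).
In Python, from plant import r gives the robot as it stands.
- The arm moves only by the shell command python3 -m crank 'ROWS' [FORCE]. ROWS is JSON, a list of rows, each a list of 3 entries, a list of its own where there are three numbers: the turn, a rotation vector about the tool's x, y, z in degrees, then the shift along the tool's x, y, z in cm, then the closure, from -1 (fully open) to 1 (shut). In form: [[[wx, wy, wz], [dx, dy, dz], fingers], ...]. A call has 1 to 8 rows; each row shifts and turns the commanded pose from where the row before left it, along the tool's axes as they then stand; what a row does not reach is not made up. A row lasts 1/10 s, in which the tool goes at most 50 mm and 8.59 degrees, less where a joint would pass 70% of its speed; a pose out of reach is approached as far as the arm can. A call with a gripper value outside its range is refused whole. The fingers move at their own pace and stop on an object; FORCE is the grip in N (left out, the last holds). Time passes only in rows, so rows that do not move let the fingers close. It gives the time, the measured TCP pose, the force, the opening and the grip force at its end, in the units of the state.
- r.get_state(): the state, without advancing time (a new reading comes with each control period).
- r.capture(name): name is "side" or "top" or "wrist"; returns a dict with "color" (400x640x3 uint8, red, green, blue), "range_z" (400x640 float32, m along the optical axis (not along the pixel's ray), 0 where there is no reading), "intrinsics" (3x3 intrinsics, pixels), "k1" (the pictures are not rectified: a ray, as slopes to the right and down, at radius r is drawn at 1 + k1 r^2 times it, then the intrinsics apply), "world_from_camera" (4x4, takes a point from camera to world coordinates); the wrist camera has in their place "hand_eye" (4x4, takes a point from camera to tool coordinates, whose origin is the TCP and whose axes are the flange's). Camera axes: x right, y down, z forward; pixel columns grow to the right and rows downward; lengths in m; the calibration is good to about 2 mm. A picture is of the moment at which its call begins: read the wrist's pose just before it.
- r.close_job(): hands the job in; it is judged then, once.
The state is a dict: "time_s": time; "joints": joint angles; "qd": joint speeds; "joint_torque": joint torques, N m; "tcp_pos": TCP position; "eef_rot": TCP orientation; "contact_force": force on the tool from outside, world axes, zero at the start; "moment": the same for the moment, N m; "gripper_width": finger opening in m; "gripper_force": force on a finger pad.
Only numpy, scipy, OpenCV 4.12 (cv2) and the standard library are available. Lean on these libraries where they do the work, as an engineer would, in place of code of your own. Each camera call takes 0.05 s, during which the arm holds its last target. There are 200 camera calls.

## Task

The small white glue bottle standing on the bench is empty: drop it into the scrap bin. Then gently turn the bottle carousel until the full glue bottle of the same shape is at the front, squarely in line with the drip tray, and finish still holding the turntable so that it cannot swing while I lift the bottle out. Do not handle or upset the bottles on the carousel, and leave the other things on the bench where they are.

Things in the scene. Friction and masses are not known exactly. Their poses are not given: they have to be found in the camera images.
- carousel_foot: the carousel's fixed foot, a dark steel disc 156 mm across, 11 mm high. A steel drip tray, 58 mm wide, 10 mm high, juts out along its -x to 130 mm from the centre and marks the carousel's front. Origin: centre of its underside on the bench, on the turning axis; x points from front to back, z up
- turntable: grey turntable, 192 mm across; turns a full turn either way, with slight friction (0.03 N m), about the vertical axis through its origin, which lies at the disc's underside, 16 mm above the bench. Five round cups (46 mm inside, floor 6 mm, rim 28 mm above the origin) every 72 degrees, 64 mm from the axis, the first on its -x: this one is empty, the others hold four bottles in any order
- handle (a point): centre of the turntable's black T-handle, on the axis, 133 mm above the bench; axes as the turntable's. A bar 68 mm long along x, 14 mm thick along y, 26 mm high, on a slim column; it stands above all the bottles (tops at most 92 mm above the bench), so it can be pinched across its thickness from above and turned
- full_glue_mid (a point): centre, half-way up, of the full glue bottle: plain white with a narrow neck and nozzle, 28 mm across, 63 mm high, the only one of this shape on the carousel. It stands in one of the turntable's cups.
- flux_dropper_mid (a point): centre of a dropper bottle with a pointed conical cap, 25 mm across, 70 mm high. It stands in one of the turntable's cups.
- jar_a_mid (a point): centre of a squat jar with a ribbed white lid, 42 mm across, 54 mm high. It stands in one of the turntable's cups.
- jar_b_mid (a point): centre of another squat jar with a ribbed white lid, 42 mm across, 54 mm high. It stands in one of the turntable's cups.
- empty_glue_mid (a point): centre, half-way up, of the empty glue bottle that stands upright on the bench to the right: plain white with a narrow neck and nozzle, 28 mm across (straight-sided up to 40 mm above its base), 63 mm high, 25 g
- empty_glue: the same empty bottle; origin at the centre of its underside, z to its nozzle
- full_glue: the full glue bottle; origin at the centre of its underside
- flux_dropper: the dropper bottle; origin at the centre of its underside
- jar_a: the first squat jar; origin at the centre of its underside
- jar_b: the second squat jar; origin at the centre of its underside
- scrap_bin: the grey open scrap bin, fixed: 150 mm along x, 108 mm along y, walls 3 mm, floor 3 mm; back wall (+x) and sides 75 mm high, dropping to 45 mm at the front (-x). Origin: centre of its underside; x from front to back
- pliers: red long-nose pliers lying near the front edge before the scrap bin, 50 x 148 x 11 mm, to be left alone; origin at the centre of the underside
- red_case: small oval red case, 49 x 70 x 31 mm, far back on the left, to be left alone; origin at the centre of the underside
- stick: blue memory stick, 18 x 50 x 8 mm, near the bench's front edge, to be left alone; origin at the centre of the underside

How it is judged:
By the outcome, as a careful person would: the job done as asked, in the order asked, and still so for the second after the job is handed in, while the arm keeps its last pose, push and grip.
It also fails if it takes over 72 s, if anything falls off the work surface, if the arm or the gripper's body presses on something with over 40 N, if the wrist force passes 120 N, or if a joint passes its speed limit or range.

## Working session

There is one attempt and no reset: what is moved stays moved. The work goes in short steps, Python scripts to look and compute and a shell command to move; the robot and the scene stay as the last step left them, time stands still between calls to the robot, and variables do not carry over. Pictures are saved under pics/ and viewed, at most 10 in all, crops included, and the job is handed in when it is done.

```bash
mkdir -p pics; ls; cat > h.py <<'E'
import numpy as np,cv2,json
from plant import r
def cap(n):
    s=r.get_state(); c=r.capture(n); c['s']=s; np.save('pics/%s.npy'%n,c,allow_pickle=True); return c
def load(n): return np.load('pics/%s.npy'%n,allow_pickle=True).item()
def save(c,f): cv2.imwrite('pics/'+f,c['color'][:,:,::-1])
from scipy.spatial.transform import Rotation as R
def T(c):
    if 'world_from_camera' in c: return np.array(c['world_from_camera'])
    M=np.eye(4); M[:3,:3]=R.from_euler('xyz',c['s']['eef_rot'],degrees=True).as_matrix(); M[:3,3]=c['s']['tcp_pos']
    return M@np.array(c['hand_eye'])
def pts(c,uv):
    K=np.array(c['intrinsics']); k=c['k1']
    return cv2.undistortPoints(np.array(uv,float).reshape(-1,1,2),K,np.array([k,0,0,0.])).reshape(-1,2)
def world(c,uv,z=None):
    "z None: use range; else intersect plane z"
    M=T(c); n=pts(c,uv); out=[]
    for (a,b),(u,v) in zip(n,uv):
        d=M[:3,:3]@[a,b,1]
        t=c['range_z'][int(round(v)),int(round(u))] if z is None else (z-M[2,3])/d[2]
        out.append(M[:3,3]+t*d)
    return np.round(out,4)
def cloud(c):
    v,u=np.mgrid[:400,:640]; uv=np.c_[u.ravel(),v.ravel()]; n=pts(c,uv); z=c['range_z'].reshape(-1,1)
    M=T(c); return (np.c_[n,np.ones(len(n))]*z@M[:3,:3].T+M[:3,3]).reshape(400,640,3)
E
python3 - <<'E'
from h import *
a=cap('top');b=cap('side')
save(a,'top.png');save(b,'side.png')
print(r.get_state()); print(T(a).round(3),T(b).round(3),a['k1'])
E
```

```text
pics
{'time_s': 0.1, 'joints': array([ 8.63508083e+01,  2.05852773e+01,  6.39078272e-01, -1.81354609e-02,
       -7.01352649e+01, -1.65054455e+01]), 'qd': array([-0.03759691, -0.06484557,  0.12916363,  0.16373729, -0.13528686,
        0.01573466]), 'joint_torque': array([-1.78356826e-03, -5.84162092e+01,  2.93750435e+01,  7.01554075e+00,
        1.01378281e-02, -5.53693224e-05]), 'tcp_pos': array([0.23246271, 0.63324223, 0.22483872]), 'eef_rot': array([ 1.79917049e+02, -6.79959999e-03, -2.01608069e+01]), 'contact_force': array([0.85510643, 0.10123585, 0.19686568]), 'moment': array([ 0.03580435,  0.00848049, -0.00506895]), 'gripper_force': 0.0, 'gripper_width': 0.08763365441863627}
[[ 2.900e-02 -9.810e-01  1.920e-01  3.150e-01]
 [-9.990e-01 -3.400e-02 -2.500e-02  1.000e-03]
 [ 3.100e-02 -1.910e-01 -9.810e-01  1.148e+00]
 [ 0.000e+00  0.000e+00  0.000e+00  1.000e+00]] [[ 0.989 -0.072  0.13   0.423]
 [-0.147 -0.582  0.8   -0.773]
 [ 0.019 -0.81  -0.586  0.674]
 [ 0.     0.     0.     1.   ]] -0.05287740128304636
```

View pics/top.png

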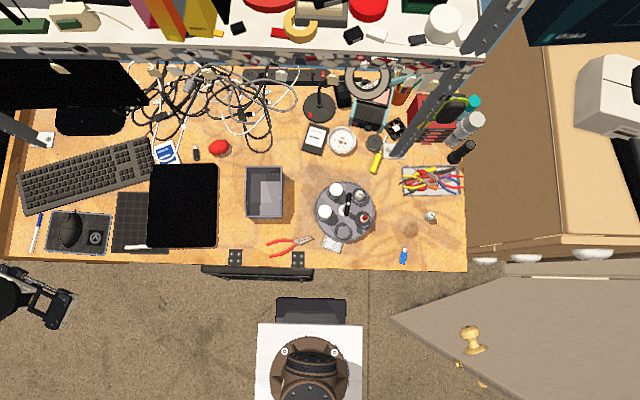

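View pics/side.png

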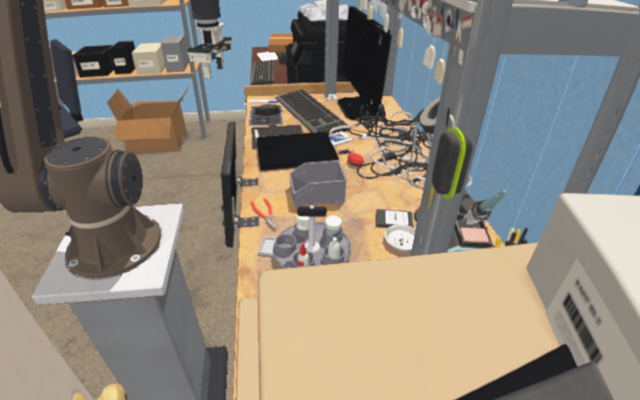

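Top view: bin near (265,192), carousel near (346,210) with its tray at (333,245), empty bottle near (430,216), pliers (288,246), stick (404,256). In the side view the cardboard box hides the empty bottle. I'll enlarge the top view.

```bash
python3 - <<'E'
from h import *
a=load('top')
cv2.imwrite('pics/topc.png',cv2.resize(a['color'][160:270,235:455,::-1],None,fx=3.6,fy=3.6,interpolation=cv2.INTER_CUBIC))
for n,p in dict(bottle=(430,216),binfloor=(265,195),handle=(348,203)).items(): print(n,world(a,[p]))
C=cloud(a);
# handle & bottle clusters
X=C.reshape(-1,3)
m=(X[:,2]>.115)&(X[:,2]<.16)&(abs(X[:,1]+.06)<.15)&(X[:,0]>.35)&(X[:,0]<.65); print(m.sum(),np.median(X[m],0), X[m].min(0),X[m].max(0))
m=(X[:,2]>.02)&(X[:,2]<.08)&(abs(X[:,1]+.31)<.08)&(X[:,0]>.35)&(X[:,0]<.6); print(m.sum(),np.median(X[m],0),X[m].min(0),X[m].max(0))
E
```

```text
bottle [[ 0.4882 -0.361   0.0482]]
binfloor [[0.5461 0.1593 0.0015]]
handle [[ 0.5022 -0.095   0.1463]]
123 [ 0.5004899  -0.09490503  0.14431112] [ 0.46920392 -0.10405625  0.12150533] [ 0.53490721 -0.08494584  0.15349627]
386 [ 0.57943916 -0.3401865   0.03830026] [ 0.48056329 -0.38941497  0.02000206] [ 0.59988666 -0.2622612   0.06534085]
```

View pics/topc.png

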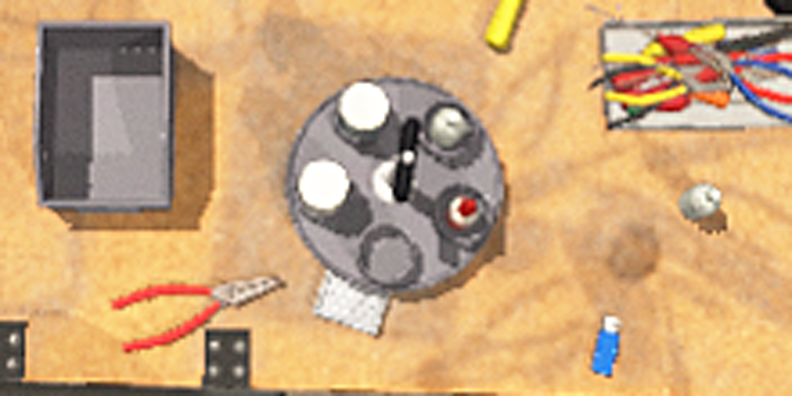

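The crop shows jars at (363,105) and (324,185), the empty cup at (390,255), the red-tipped dropper at (463,211), full glue at (450,128) and the handle bar from (410,122) to (402,196). The tray corners are about (324,272), (388,297), (376,334) and (314,312), and the empty bottle is at (700,200).

```bash
python3 - <<'E'
from h import *
a=load('top')
f=lambda *p:[(235+x/3.6,160+y/3.6) for x,y in p]
h=world(a,f((410,122),(402,196)),.146); print('bar',h,h.mean(0))
A=np.array([.5005,-.095])
for n,p,z in [('cup',(390,255),.022),('glue nozzle',(453,122),.079+.006),('glue',(450,128),.06),('flux',(466,204),.09),('jarA',(363,105),.076),('jarB',(324,185),.076),('disc',(397,190),.018),('tray end mid',(345,323),.01)]:
    w=world(a,f(p),z)[0]; d=w[:2]-A; print(n,w,np.linalg.norm(d).round(3),np.degrees(np.arctan2(d[1],d[0])).round(1))
t=world(a,f((314,312),(376,334),(388,297),(324,272)),.010); print('tray',t)
print('bottle',world(a,f((703,195),),.06), world(a,f((700,203)),.035))
print('bin',world(a,f((40,25),(170,25),(170,208),(40,205)),.07))
E
```

```text
bar [[ 0.5286 -0.0972  0.146 ]
 [ 0.4695 -0.0918  0.146 ]] [ 0.49905 -0.0945   0.146  ]
cup [ 0.4365 -0.0938  0.022 ] 0.064 178.9
glue nozzle [ 0.5429 -0.1392  0.085 ] 0.061 -46.2
glue [ 0.5429 -0.14    0.06  ] 0.062 -46.7
flux [ 0.4732 -0.1499  0.09  ] 0.061 -116.4
jarA [ 0.5567 -0.0641  0.076 ] 0.064 28.8
jarB [ 0.4874 -0.0331  0.076 ] 0.063 101.9
disc [ 0.4944 -0.0992  0.018 ] 0.007 -145.5
tray end mid [ 0.3774 -0.0568  0.01  ] 0.129 162.8
tray [[ 0.3861 -0.0296  0.01  ]
 [ 0.3688 -0.0839  0.01  ]
 [ 0.4011 -0.0937  0.01  ]
 [ 0.4211 -0.0373  0.01  ]]
bottle [[ 0.4921 -0.3582  0.06  ]] [[ 0.489  -0.3635  0.035 ]]
bin [[0.6182 0.2132 0.07  ]
 [0.6223 0.1023 0.07  ]
 [0.4646 0.0943 0.07  ]
 [0.4634 0.2023 0.07  ]]
```

```bash
python3 - <<'E'
from h import *
a=load('top'); X=cloud(a).reshape(-1,3)
print('cols y from -0.20 to -0.60; rows x .36.. ; max z mm')
ys=np.arange(-.20,-.60,-.03)
print(ys.round(2))
for x in np.arange(.36,.64,.03):
    o=[]
    for y in ys:
        m=(abs(X[:,0]-x)<.015)&(abs(X[:,1]-y)<.015)&(X[:,2]<1); o.append(int(1000*X[m,2].max()) if m.any() else -999)
    print(round(x,2),o)
m=(X[:,2]>.2)&(X[:,0]>.2)&(X[:,0]<.75)&(abs(X[:,1])<.75); print(m.sum()); 
for p in X[m][::max(1,m.sum()//15)]: print(p.round(2))
E
```

```text
cols y from -0.20 to -0.60; rows x .36.. ; max z mm
[-0.2  -0.23 -0.26 -0.29 -0.32 -0.35 -0.38 -0.41 -0.44 -0.47 -0.5  -0.53
 -0.56 -0.59]
0.36 [5, 5, 8, 11, 6, 4, 5, 5, 4, 3, 3, -999, -999, -999]
0.39 [5, 7, 4, 11, 4, 5, 7, 5, 4, 5, 2, 423, 423, 422]
0.42 [7, 6, 5, 6, 4, 5, 4, 3, 4, 4, 3, 426, 426, 426]
0.45 [4, 5, 6, 4, 4, 4, 7, 5, 4, 5, 2, 426, 426, 426]
0.48 [26, 4, 4, 6, 4, 59, 61, 4, 5, 4, 2, 426, 426, 426]
0.51 [29, 3, 6, 6, 6, 63, 65, 5, 5, 5, 2, 426, 426, 426]
0.54 [26, 5, 3, 3, 5, 6, 4, 5, 3, 3, 2, 425, 426, 426]
0.57 [3, 6, 49, 56, 53, 42, 39, 46, 44, 24, 4, 425, 426, 425]
0.6 [4, 4, 50, 50, 51, 47, 54, 48, 48, 44, 1, 425, 426, 426]
0.63 [22, 5, 47, 51, 48, 53, 53, 48, 55, 51, 1, 425, 512, 511]
58867
[0.75 0.55 0.62]
[ 0.69 -0.27  0.71]
[0.74 0.07 0.6 ]
[0.69 0.25 0.64]
[0.69 0.46 0.6 ]
[ 0.69 -0.29  0.63]
[ 0.69 -0.27  0.61]
[0.69 0.14 0.55]
[ 0.68 -0.02  0.5 ]
[ 0.68 -0.57  0.47]
[ 0.64 -0.58  0.44]
[ 0.58 -0.67  0.45]
[ 0.51 -0.68  0.44]
[ 0.45 -0.56  0.42]
[ 0.38 -0.54  0.39]
[0.32 0.   1.15]
```

```bash
python3 -m crank '[[[0,0,0],[0.75,-2.35,-4],-1],[[0,0,0],[4.5,1.5,0],-1],[[0,0,0],[4.5,1.5,0],-1],[[0,0,0],[3.5,3.5,0],-1],[[0,0,0],[1.5,4.5,0],-1],[[0,0,0],[1.5,4.5,0],-1],[[0,0,0],[1.5,4.5,0],-1],[[0,0,0],[1.5,4.5,0],-1]]'
```

```text
time_s: 0.9
tcp_pos: [0.3367, 0.3571, 0.2652]
eef_rot: [180.0, 0.0, -20.2]
contact_force: [0.7, 0.0, 0.5]
gripper_width: 0.0873
gripper_force: 0.0
```

```bash
python3 -m crank '[[[0,0,0],[3.7,3.2,0],-1],[[0,0,0],[3.7,3.2,0],-1],[[0,0,0],[3.7,3.2,0],-1],[[0,0,0],[3.7,3.2,0],-1],[[0,0,0],[3.7,3.2,0],-1],[[0,0,0],[3.8,3.2,0],-1]]' && python3 -m crank '[[[0,0,0],[1.7,4.6,0],-1],[[0,0,0],[1.7,4.6,0],-1],[[0,0,0],[1.7,4.6,0],-1],[[0,0,0],[1.7,4.6,0],-1],[[0,0,0],[1.7,4.6,0],-1],[[0,0,0],[1.7,4.6,0],-1],[[0,0,0],[1.7,4.6,0],-1],[[0,0,0],[1.7,4.6,0],-1]]'; python3 - <<'E'
from h import *
c=cap('wrist'); save(c,'w1.png'); print(c['s']['tcp_pos'],c['s']['eef_rot'],np.array(c['hand_eye']).round(3))
E
```

```text
time_s: 1.5
tcp_pos: [0.4805, 0.1004, 0.2658]
eef_rot: [-180.0, -0.0, -20.1]
contact_force: [1.0, 1.2, -0.1]
gripper_width: 0.0874
gripper_force: 0.0
time_s: 2.3
tcp_pos: [0.4805, -0.292, 0.2656]
eef_rot: [-180.0, 0.0, -20.2]
contact_force: [1.9, 0.1, 0.4]
gripper_width: 0.0876
gripper_force: 0.0
[ 0.48049578 -0.2920477   0.26555158] [-1.79991867e+02  3.28531259e-03 -2.01558538e+01] [[ 0.001 -0.968 -0.253  0.068]
 [ 1.     0.     0.001 -0.   ]
 [-0.    -0.253  0.968 -0.159]
 [ 0.     0.     0.     1.   ]]
```

View pics/w1.png

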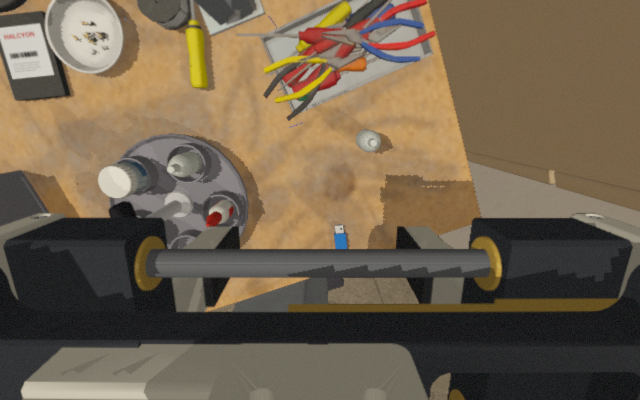

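The wrist view shows the empty bottle at (368,140), clear of the tray of wires. Full glue is at (185,163), the dropper at (218,212) and the stick at (340,237).

```bash
python3 - <<'E'
from h import *
c=load('wrist'); X=cloud(c).reshape(-1,3)
m=(X[:,2]>.015)&(X[:,2]<.08)&(abs(X[:,1]+.361)<.05)&(abs(X[:,0]-.49)<.045)
P=X[m]; print(m.sum())
for lo,hi in ((.015,.038),(.038,.048),(.048,.058),(.058,.07)):
    q=P[(P[:,2]>lo)&(P[:,2]<hi)]
    if len(q): print(lo,len(q),q[:,:2].mean(0).round(4),q.min(0).round(4),q.max(0).round(4))
print(world(c,[(368,140)],.055))
E
```

```text
433
0.015 78 [ 0.4996 -0.361 ] [ 0.4803 -0.3807  0.0151] [ 0.508  -0.3532  0.038 ]
0.038 272 [ 0.4955 -0.3658] [ 0.4812 -0.3799  0.0381] [ 0.5072 -0.3542  0.048 ]
0.048 40 [ 0.496  -0.3663] [ 0.4881 -0.3753  0.048 ] [ 0.5004 -0.3605  0.058 ]
0.058 43 [ 0.4941 -0.367 ] [ 0.4901 -0.3709  0.0585] [ 0.4978 -0.3632  0.0648]
[[ 0.4982 -0.3634  0.055 ]]
```

```bash
python3 -m crank '[[[0,0,0],[1.9,3.3,0],-1],[[0,0,0],[1.95,3.3,0],-1],[[0,0,0],[0,0,5],-1],[[0,0,0],[0,0,5],-1],[[0,0,0],[0,0,5],-1],[[0,0,0],[0,0,4],-1],[[0,0,0],[0,0,2.5],-1],[[0,0,0],[0,0,1.6],-1]]' 8 && python3 -m crank '[[[0,0,0],[0,0,0],0.2],[[0,0,0],[0,0,0],0.5],[[0,0,0],[0,0,0],0.5],[[0,0,0],[0,0,0],0.7],[[0,0,0],[0,0,0],1],[[0,0,0],[0,0,0],1],[[0,0,0],[0,0,0],1]]' 8
```

```text
time_s: 3.15
tcp_pos: [0.4927, -0.3645, 0.0315]
eef_rot: [-180.0, 0.3, -20.2]
contact_force: [-0.0, -0.2, -0.5]
gripper_width: 0.0878
gripper_force: 0.0
time_s: 3.85
tcp_pos: [0.4946, -0.3653, 0.035]
eef_rot: [-180.0, -0.0, -20.2]
contact_force: [0.4, 0.2, -0.7]
gripper_width: 0.037
gripper_force: 0.0
```

```bash
python3 -m crank '[[[0,0,0],[0,0,0],1],[[0,0,0],[0,0,0],1],[[0,0,0],[0,0,0],1],[[0,0,0],[0,0,0],1]]' 8
```

```text
time_s: 4.25
tcp_pos: [0.4944, -0.3653, 0.0346]
eef_rot: [180.0, 0.0, -20.2]
contact_force: [-0.4, 0.4, -0.7]
gripper_width: 0.0255
gripper_force: 7.5
```

```bash
python3 -m crank '[[[0,0,0],[0,0,-2],1],[[0,0,0],[0,0,-4],1],[[0,0,0],[0,0,-5],1],[[0,0,0],[0,0,-5],1],[[0,0,0],[0,0,-5],1],[[0,0,0],[0,0,-2],1],[[0,0,0],[-0.6,-2.3,0],1],[[0,0,0],[-1.22,-4.57,0],1]]' 8 && python3 -m crank '[[[0,0,0],[-1.22,-4.57,0],1],[[0,0,0],[-1.22,-4.57,0],1],[[0,0,0],[-1.22,-4.57,0],1],[[0,0,0],[-1.22,-4.57,0],1],[[0,0,0],[-1.22,-4.57,0],1],[[0,0,0],[-1.22,-4.57,0],1],[[0,0,0],[-1.22,-4.57,0],1],[[0,0,0],[-1.22,-4.57,0],1]]'&& python3 -m crank '[[[0,0,0],[-1.22,-4.57,0],1],[[0,0,0],[-0.6,-2.3,0],1],[[0,0,0],[0,0,0],1],[[0,0,0],[0,0,0],1]]'; python3 - <<'E'
from h import *
c=cap('wrist'); t=cap('top'); s=c['s']; print(s['tcp_pos'],s['gripper_width'],s['gripper_force'])
X=cloud(t).reshape(-1,3)
im=np.zeros((800,600,3),np.uint8)
cv2.imwrite('pics/w2.png',np.vstack([cv2.resize(c['color'],(480,300)),cv2.resize(t['color'][140:280,200:440],(480,280))])[:,:,::-1])
E
```

```text
time_s: 5.05
tcp_pos: [0.501, -0.2955, 0.2651]
eef_rot: [180.0, -0.1, -20.3]
contact_force: [0.1, 0.9, -1.5]
gripper_width: 0.0255
gripper_force: 7.4
time_s: 5.85
tcp_pos: [0.535, 0.0843, 0.2649]
eef_rot: [-180.0, -0.0, -20.1]
contact_force: [0.3, -0.2, 0.2]
gripper_width: 0.0257
gripper_force: 7.4
time_s: 6.25
tcp_pos: [0.5417, 0.1536, 0.2643]
eef_rot: [180.0, 0.0, -20.1]
contact_force: [-0.5, -1.0, -0.5]
gripper_width: 0.0253
gripper_force: 7.4
[0.54167659 0.15359461 0.26429303] 0.02532591536365314 7.446716653607837
```

View pics/w2.png

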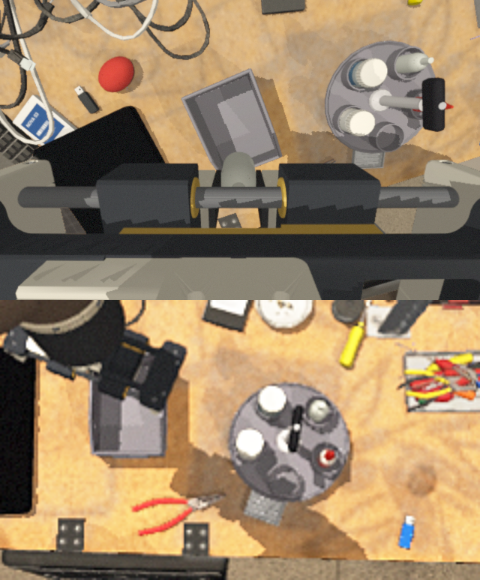

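The bottle is held at (237,165) in the wrist view and sits over the bin. The carousel is undisturbed. I'll lower and release.

```bash
python3 -m crank '[[[0,0,0],[0,0,5],1],[[0,0,0],[0,0,5],1],[[0,0,0],[0,0,4],1],[[0,0,0],[0,0,2.5],1],[[0,0,0],[0,0,1],1],[[0,0,0],[0,0,0],1],[[0,0,0],[0,0,0],1]]' 8 && python3 -m crank '[[[0,0,0],[0,0,0],0.1],[[0,0,0],[0,0,0],0.1],[[0,0,0],[0,0,0],0.1],[[0,0,0],[0,0,0],0.1],[[0,0,0],[0,0,0],0.1]]' && python3 -m crank '[[[0,0,0],[0,0,-3],0.1],[[0,0,0],[0,0,-5],0],[[0,0,0],[0,0,-5],-0.2],[[0,0,0],[0,0,-5],-0.2],[[0,0,0],[0,0,0],-0.2]]'; python3 - <<'E'
from h import *
c=cap('wrist'); print(c['s']['tcp_pos'],c['s']['joints'])
cv2.imwrite('pics/w3.png',cv2.resize(c['color'][60:260,160:600],(800,364))[:,:,::-1])
E
```

```text
time_s: 7.05
tcp_pos: [0.543, 0.1531, 0.0911]
eef_rot: [-179.9, -0.1, -20.2]
contact_force: [0.7, 0.3, 0.2]
gripper_width: 0.0256
gripper_force: 7.4
time_s: 7.55
tcp_pos: [0.542, 0.1532, 0.0899]
eef_rot: [-180.0, -0.0, -20.1]
contact_force: [0.8, 0.7, 0.5]
gripper_width: 0.0397
gripper_force: 0.0
time_s: 8.05
tcp_pos: [0.5452, 0.1542, 0.2778]
eef_rot: [-179.5, -0.5, -20.1]
contact_force: [1.5, 0.4, -0.4]
gripper_width: 0.0524
gripper_force: 0.0
[0.54521488 0.15423008 0.27782138] [ 35.68906184   8.1626319   -9.16602787   0.1600742  -71.9665602
  34.15815987]
```

View pics/w3.png

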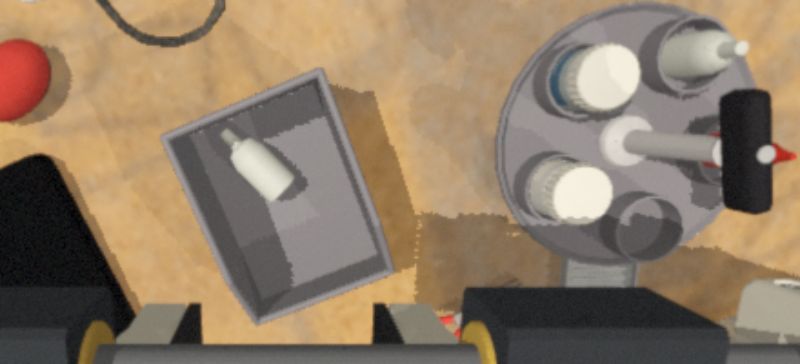

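The empty bottle lies in the bin at (262,165). Next I'll measure the handle from this same picture.

```bash
python3 - <<'E'
from h import *
c=load('wrist'); X=cloud(c).reshape(-1,3)
m=(X[:,2]>.118)&(X[:,2]<.155)&(abs(X[:,0]-.5)<.06)&(abs(X[:,1]+.095)<.05)
P=X[m]; print(m.sum(),P.min(0),P.max(0),np.percentile(P[:,2],[5,50,95]))
q=P[P[:,2]>np.percentile(P[:,2],95)-.006]; r_=cv2.minAreaRect((q[:,:2]*1000).astype(np.float32)); print(r_, len(q))
r_=cv2.minAreaRect((P[:,:2]*1000).astype(np.float32)); print(r_)
# disc circle by tops of cups
K=[(c,)]
f=lambda x,y:(160+x*.55,60+y*200/364)
A=np.array(r_[0])/1000
for n,p,z in [('jarB',(575,193),.076),('jarA',(602,78),.076),('cup',(647,225),.044),('glueNozzle',(741,48),.085),('colBase',(625,140),.02)]:
    w=world(c,[f(*p)],z)[0]; d=w[:2]-A; print(n,w,np.hypot(*d).round(3),np.degrees(np.arctan2(d[1],d[0])).round(1))
print('tray',world(c,[f(567,285),f(636,287)],.01))
E
```

```text
1941 [ 0.46924684 -0.1035157   0.11838627] [ 0.53595237 -0.08364103  0.14904848] [0.12374489 0.14166012 0.14692279]
((502.0462646484375, -93.59964752197266), (13.979520797729492, 66.11416625976562), 83.3946762084961) 1021
((502.73370361328125, -92.91214752197266), (15.470924377441406, 67.43848419189453), 82.826904296875)
jarB [ 0.4927 -0.0275  0.076 ] 0.066 98.7
jarA [ 0.5582 -0.0598  0.076 ] 0.065 30.8
cup [ 0.4417 -0.0856  0.044 ] 0.061 173.2
glueNozzle [ 0.5479 -0.138   0.085 ] 0.064 -45.0
colBase [ 0.5013 -0.0958  0.02  ] 0.003 -116.4
tray [[ 0.4003 -0.0334  0.01  ]
 [ 0.3795 -0.0858  0.01  ]]
```

```bash
python3 -m crank '[[[0,0,0],[0.74,4.13,0],-1],[[0,0,0],[0.74,4.13,0],-1],[[0,0,0],[0.74,4.13,0],-1],[[0,0,0],[0.74,4.13,0],-1],[[0,0,0],[0.74,4.13,0],-1],[[0,0,0],[0.74,4.13,0],-1],[[0,0,-6.6],[0,0,0],-1],[[0,0,-6.6],[0,0,0],-1]]' 20 && python3 -m crank '[[[0,0,0],[0,0,0],-1],[[0,0,0],[0,0,0],-1],[[0,0,0],[0,0,0],-1]]'; python3 - <<'E'
from h import *
c=cap('wrist'); s=c['s'];print(s['tcp_pos'],s['eef_rot'],s['joints'])
cv2.imwrite('pics/w4.png',cv2.resize(c['color'],(800,500))[:,:,::-1])
X=cloud(c).reshape(-1,3)
m=(X[:,2]>.118)&(X[:,2]<.155)&(abs(X[:,0]-.5)<.06)&(abs(X[:,1]+.095)<.05); P=X[m]; print(m.sum()); 
if m.sum()>20: print(cv2.minAreaRect((P[:,:2]*1000).astype(np.float32)))
E
```

```text
time_s: 8.9
tcp_pos: [0.4973, -0.0963, 0.2687]
eef_rot: [180.0, 0.1, -6.9]
contact_force: [0.2, 0.9, -0.2]
gripper_width: 0.0879
gripper_force: 0.0
time_s: 9.2
tcp_pos: [0.4982, -0.0945, 0.2693]
eef_rot: [180.0, 0.0, -7.1]
contact_force: [0.3, 0.1, 0.3]
gripper_width: 0.0875
gripper_force: 0.0
[ 0.4981758  -0.09452134  0.26930581] [ 1.79993251e+02  3.62646997e-02 -7.07288439e+00] [ 1.14782626e+01  2.99561951e+00 -1.60541361e+01 -5.43635313e-03
 -7.09867719e+01  7.14506279e+01]
1014
((502.278076171875, -94.72441101074219), (18.69651985168457, 66.263427734375), 77.78462982177734)
```

View pics/w4.png

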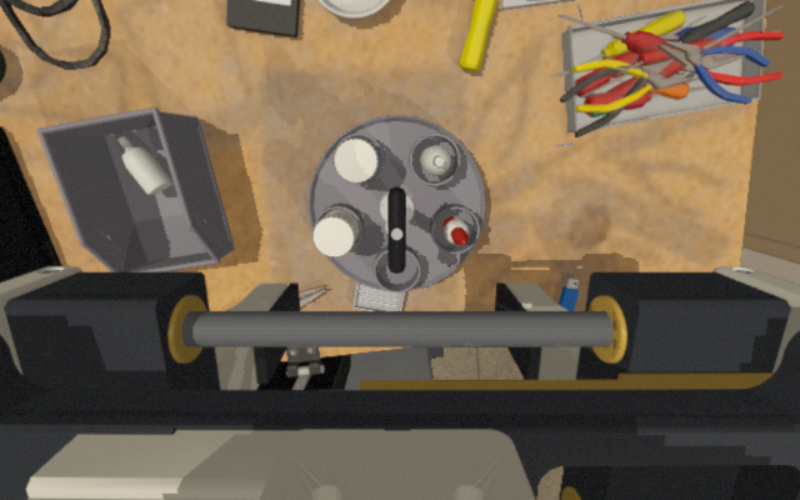

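The bar runs vertically from (397,190) to (397,272), so it lines up with the tool. The tray is visible at (354–409, 287–310), full glue at (437,158) and the disc centre near (398,205).

```bash
python3 -m crank '[[[0,0,0],[0.35,0,3],-1],[[0,0,0],[0,0,4],-1],[[0,0,0],[0,0,3],-1],[[0,0,0],[0,0,2],-1],[[0,0,0],[0,0,1],-1],[[0,0,0],[0,0,0],-1],[[0,0,0],[0,0,0],-1]]' 20; python3 - <<'E'
from h import *
c=load('wrist'); f=lambda x,y:(x*.8,y*.8); ang=lambda d:np.degrees(np.arctan2(d[1],d[0])).round(1)
# enlarged measure: disc contour fit
X=cloud(c)
A=np.array([.5015,-.0945])
w=world(c,[f(361,287),f(354,306),f(404,311),f(410,292)],.010); print(w)
e=w[1]-w[2]; print('tray end normal',ang(e)+90, 'sides',ang(w[1]-w[0]),ang(w[2]-w[3]),'end mid dir',ang((w[1]+w[2])[:2]/2-A),np.hypot(*((w[1]+w[2])[:2]/2-A)))
for n,p,z in [('cup',(397,268),.044),('glueNozzle',(438,160),.085),('flux',(462,238),.09),('jarA',(357,160),.076),('jarB',(335,236),.076)]:
    d=world(c,[f(*p)],z)[0][:2]-A; print(n,(d+A).round(4),np.hypot(*d).round(4),ang(d))
# tray from depth: points z 6..14mm at radius 100..135 in front
P=X.reshape(-1,3); d=P[:,:2]-A; rr=np.hypot(*d.T); th=np.degrees(np.arctan2(d[:,1],d[:,0]))
m=(abs(P[:,2]-.010)<.003)&(rr>.103)&(rr<.125)&(d[:,0]<0); print(m.sum(),np.percentile(th[m]%360,[5,50,95]))
t=load('top');P=cloud(t).reshape(-1,3)
E
```

```text
time_s: 9.95
tcp_pos: [0.5025, -0.0951, 0.1406]
eef_rot: [180.0, -0.1, -6.9]
contact_force: [0.5, -0.7, 0.7]
gripper_width: 0.0874
gripper_force: 0.0
[[ 0.4116 -0.0415  0.01  ]
 [ 0.3888 -0.0296  0.01  ]
 [ 0.375  -0.0881  0.01  ]
 [ 0.3983 -0.098   0.01  ]]
tray end normal 166.7 sides 152.4 157.0 end mid dir 163.4 0.12480017027231967
cup [ 0.4407 -0.0877] 0.0612 173.6
glueNozzle [ 0.5493 -0.1377] 0.0644 -42.1
flux [ 0.4771 -0.1524] 0.0628 -112.9
jarA [ 0.5579 -0.0655] 0.0634 27.2
jarB [ 0.4903 -0.0341] 0.0614 100.5
41 [146.48892608 174.95581829 176.94153994]
```

```bash
python3 -m crank '[[[0,0,0],[0,0,0.1],0.3],[[0,0,0],[0,0,0],0.5],[[0,0,0],[0,0,0],0.6],[[0,0,0],[0,0,0],0.7],[[0,0,0],[0,0,0],0.7],[[0,0,0],[0,0,0],1],[[0,0,0],[0,0,0],1],[[0,0,0],[0,0,0],1]]' 20 && python3 -m crank '[[[0,0,0],[0,0,0],1],[[0,0,0],[0,0,0],1],[[0,0,0],[0,0,0],1],[[0,0,0],[0,0,0],1],[[0,0,0],[0,0,0],1],[[0,0,0],[0,0,0],1],[[0,0,0],[0,0,0],1]]' 20
```

```text
time_s: 10.75
tcp_pos: [0.5017, -0.0953, 0.1387]
eef_rot: [180.0, 0.0, -7.0]
contact_force: [0.0, -0.8, -0.2]
gripper_width: 0.0297
gripper_force: 0.0
time_s: 11.45
tcp_pos: [0.5018, -0.0947, 0.1386]
eef_rot: [-180.0, -0.0, -7.0]
contact_force: [-1.8, 5.5, 0.5]
gripper_width: 0.0134
gripper_force: 20.0
```

```bash
python3 -m crank '[[[0,0,1],[0,-0.05,0],1],[[0,0,1.5],[0,-0.05,0],1],[[0,0,2],[0,0,0],1],[[0,0,2.5],[0,0,0],1],[[0,0,3],[0,0,0],1],[[0,0,3],[0,0,0],1],[[0,0,2],[0,0,0],1],[[0,0,0],[0,0,0],1]]' 20
```

```text
time_s: 12.25
tcp_pos: [0.5018, -0.0946, 0.1386]
eef_rot: [180.0, 0.0, -22.1]
contact_force: [0.3, -1.0, -0.1]
gripper_width: 0.0135
gripper_force: 20.0
```

```bash
python3 -m crank '[[[0,0,2],[0,0,0],1],[[0,0,3],[0,0,0],1],[[0,0,3],[0,0,0],1],[[0,0,3],[0,0,0],1],[[0,0,3],[0,0,0],1],[[0,0,3],[0,0,0],1],[[0,0,3],[0,0,0],1],[[0,0,3],[0,0,0],1]]' && python3 -m crank '[[[0,0,3],[0,0,0],1],[[0,0,3],[0,0,0],1],[[0,0,3],[0,0,0],1],[[0,0,3],[0,0,0],1],[[0,0,3],[0,0,0],1],[[0,0,3],[0,0,0],1],[[0,0,3],[0,0,0],1],[[0,0,3],[0,0,0],1]]' && python3 -m crank '[[[0,0,3],[0,0,0],1],[[0,0,3],[0,0,0],1],[[0,0,3],[0,0,0],1],[[0,0,3],[0,0,0],1],[[0,0,3],[0,0,0],1],[[0,0,3],[0,0,0],1],[[0,0,3],[0,0,0],1],[[0,0,3],[0,0,0],1]]'
```

```text
time_s: 13.05
tcp_pos: [0.5018, -0.0947, 0.1386]
eef_rot: [180.0, -0.0, -45.1]
contact_force: [0.0, -1.3, -0.8]
gripper_width: 0.0139
gripper_force: 20.0
time_s: 13.85
tcp_pos: [0.5017, -0.0947, 0.1386]
eef_rot: [180.0, -0.0, -69.1]
contact_force: [-0.3, -0.1, -0.7]
gripper_width: 0.0135
gripper_force: 20.0
time_s: 14.65
tcp_pos: [0.5017, -0.0947, 0.1386]
eef_rot: [180.0, -0.0, -93.1]
contact_force: [-0.2, -1.0, -0.4]
gripper_width: 0.0137
gripper_force: 20.0
```

```bash
python3 -m crank '[[[0,0,3],[0,0,0],1],[[0,0,3],[0,0,0],1],[[0,0,3],[0,0,0],1],[[0,0,3],[0,0,0],1],[[0,0,3],[0,0,0],1],[[0,0,3],[0,0,0],1],[[0,0,3],[0,0,0],1],[[0,0,3],[0,0,0],1]]' && python3 -m crank '[[[0,0,3],[0,0,0],1],[[0,0,3],[0,0,0],1],[[0,0,3],[0,0,0],1],[[0,0,3],[0,0,0],1],[[0,0,3],[0,0,0],1],[[0,0,3],[0,0,0],1],[[0,0,3],[0,0,0],1],[[0,0,3],[0,0,0],1]]' && python3 -m crank '[[[0,0,3],[0,0,0],1],[[0,0,3],[0,0,0],1],[[0,0,3],[0,0,0],1],[[0,0,3],[0,0,0],1],[[0,0,3],[0,0,0],1],[[0,0,2],[0,0,0],1],[[0,0,1],[0,0,0],1],[[0,0,0],[0,0,0],1]]';  python3 - <<'E'
from h import *
c=cap('wrist'); t=cap('top'); s=c['s'];print(s['tcp_pos'],s['eef_rot'],s['joints'],s['moment'])
im=np.vstack([cv2.resize(c['color'][:250],(600,234)),cv2.resize(t['color'][170:260,285:405],(480,360),interpolation=2) @ np.eye(3,dtype=np.uint8) if 0 else np.pad(cv2.resize(t['color'][170:260,285:405],(480,360),interpolation=2),((0,0),(0,120),(0,0)))])
cv2.imwrite('pics/w5.png',im[:,:,::-1])
E
```

```text
time_s: 15.45
tcp_pos: [0.5016, -0.0947, 0.1386]
eef_rot: [180.0, -0.1, -117.1]
contact_force: [-1.6, -0.4, -1.5]
gripper_width: 0.0136
gripper_force: 20.0
time_s: 16.25
tcp_pos: [0.5015, -0.0947, 0.1386]
eef_rot: [-180.0, -0.1, -141.1]
contact_force: [-0.0, -1.2, -0.0]
gripper_width: 0.0138
gripper_force: 20.0
time_s: 17.05
tcp_pos: [0.5015, -0.0946, 0.1386]
eef_rot: [-180.0, -0.0, -158.9]
contact_force: [-0.5, -2.9, 1.2]
gripper_width: 0.0138
gripper_force: 20.0
[ 0.50153339 -0.09460833  0.1386069 ] [-1.79987694e+02 -4.74705808e-02 -1.58943473e+02] [ 1.14071806e+01  9.53401099e+00 -2.67893799e+01  2.49197967e-02
 -5.37213479e+01 -8.03654017e+01] [-0.61990678  0.2447113  -0.04559553]
```

View pics/w5.png

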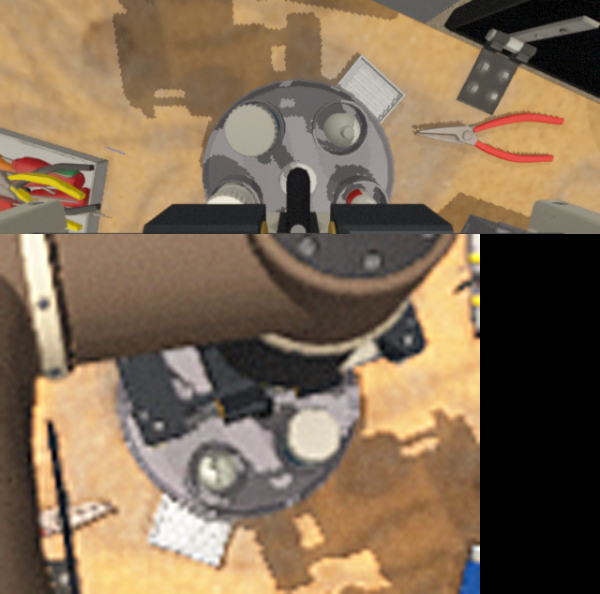

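The wrist view now shows the tray and full glue together: tray outer corners near (366,54) and (407,97), glue at (342,130). I'll enlarge that part for the fine adjustment.

```bash
python3 - <<'E'
from h import *
c=load('wrist')
cv2.imwrite('pics/w6.png',cv2.resize(c['color'][45:195,205:445,::-1],(800,500),interpolation=cv2.INTER_CUBIC))
E
```

```text
(no output)
```

View pics/w6.png

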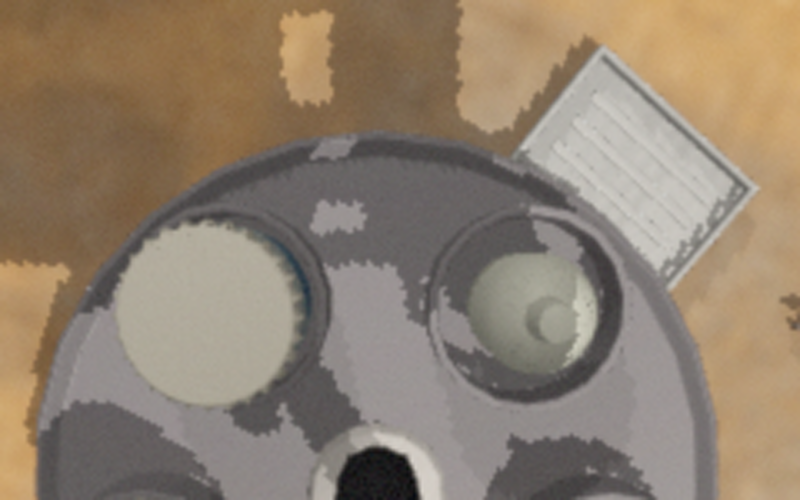

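Crop: tray outer corners at (602,47) and (758,187), sides running to (519,150) and (673,288). The glue's cup rim is centred at (526,305), and the disc edge passes through (37,440), (150,215), (380,131), (600,205) and (718,450).

```bash
python3 - <<'E'
from h import *
from scipy.optimize import least_squares
c=load('wrist'); f=lambda *p:[(205+x*.3,45+y*.3) for x,y in p]
D=world(c,f((37,440),(70,310),(150,215),(260,150),(380,131),(500,151),(600,205),(672,290),(715,400),(718,450)),.020)[:,:2]
s=least_squares(lambda q:np.hypot(*(D-q[:2]).T)-q[2],[.5,-.095,.096]); print('disc',s.x.round(4),np.abs(s.fun).max().round(4))
ang=lambda d:np.degrees(np.arctan2(d[1],d[0])).round(2)
w=world(c,f((602,47),(758,187),(673,288),(519,150)),.010)[:,:2]
print(w,'width',np.hypot(*(w[0]-w[1])),'sides',ang(w[1]-w[2]),ang(w[0]-w[3]),'end normal',ang((w[0]-w[1])@np.array([[0,-1],[1,0]])))
cup=world(c,f((526,305)),.044)[0,:2]; noz=world(c,f((553,320)),.085)[0,:2]
tcp=c['s']['tcp_pos'][:2]
for A in (s.x[:2],tcp):
    print(A,'tray',ang((w[0]+w[1])/2-A),np.hypot(*((w[0]+w[1])/2-A)),'cup',ang(cup-A),np.hypot(*(cup-A)),'noz',ang(noz-A),np.hypot(*(noz-A)))
E
```

```text
disc [ 0.5018 -0.0937  0.0968] 0.0008
[[ 0.3701 -0.081 ]
 [ 0.387  -0.0267]
 [ 0.4199 -0.0368]
 [ 0.4018 -0.0913]] width 0.05686914805059067 sides 162.93 162.0 end normal 162.71
[ 0.50176    -0.09368698] tray 162.08 0.12949010804128752 cup 166.61 0.0647191677368609 noz 166.47 0.06403840002468551
[ 0.50153339 -0.09460833] tray 161.66 0.12956140214239267 cup 165.77 0.06471903745477742 noz 165.62 0.064040745283543
```

```bash
python3 -m crank '[[[0,0,1],[0,0,0],1],[[0,0,1.2],[0,0,0],1],[[0,0,1],[0,0,0],1],[[0,0,0],[0,0,0],1],[[0,0,0],[0,0,0],1],[[0,0,0],[0,0,0],1]]';  python3 - <<'E'
from h import *
c=cap('wrist'); s=c['s'];print(s['tcp_pos'],s['eef_rot'],s['contact_force'])
cv2.imwrite('pics/w7.png',cv2.resize(c['color'][45:195,205:445,::-1],(800,500),interpolation=cv2.INTER_CUBIC))
E
```

```text
time_s: 17.75
tcp_pos: [0.5015, -0.0945, 0.1386]
eef_rot: [-180.0, -0.0, -162.2]
contact_force: [-2.1, -4.7, 1.3]
gripper_width: 0.0135
gripper_force: 20.0
[ 0.50152634 -0.09454338  0.13859197] [-1.79991217e+02 -4.47658888e-02 -1.62156130e+02] [-2.11546425 -4.67152764  1.30795061]
```

View pics/w7.png

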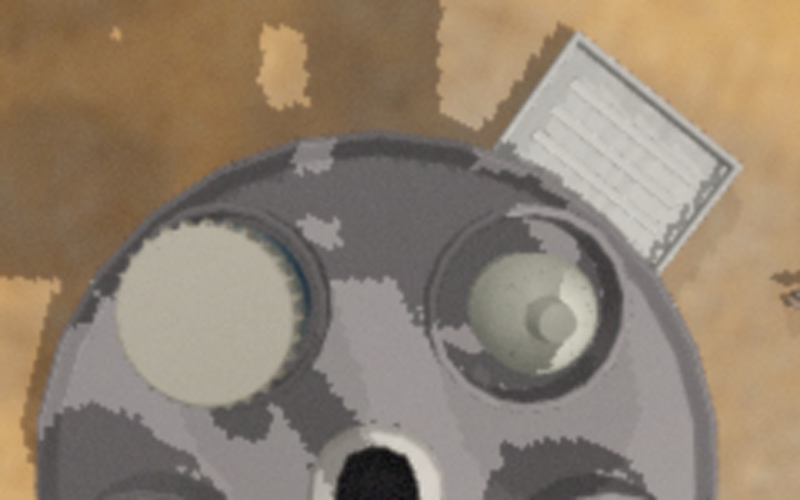

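The glue's cup stays at (526,305) in the hand's view. The tray's outer corners are now (577,33) and (741,166), with sides to (497,145) and (659,271).

```bash
python3 - <<'E'
from h import *
c=load('wrist'); f=lambda *p:[(205+x*.3,45+y*.3) for x,y in p]
ang=lambda d:np.degrees(np.arctan2(d[1],d[0])).round(2)
w=world(c,f((577,33),(741,166),(659,271),(497,145)),.010)[:,:2]
print(w,'width',np.hypot(*(w[0]-w[1])),'sides',ang(w[1]-w[2]),ang(w[0]-w[3]),'normal',ang((w[0]-w[1])@np.array([[0,-1],[1,0]])))
cup=world(c,f((526,305)),.044)[0,:2]; noz=world(c,f((553,320)),.085)[0,:2]; jc=world(c,f((218,313)),.044)[0,:2]
D=world(c,f((37,440),(70,310),(150,215),(260,150),(380,131),(500,151),(600,205),(672,290),(715,400),(718,450)),.020)[:,:2]
e=w[:2].mean(0); u=w[:2].mean(0)-w[2:].mean(0)
for A in (np.array([.50176,-.0937]),np.array(c['s']['tcp_pos'][:2])):
    print('tray',ang(e-A),'cup',ang(cup-A),'noz',ang(noz-A))
# lateral offset of cup and nozzle from the tray mid-line (no axis needed)
for side in (162.3,162.7):
    n=np.array([-np.sin(np.radians(side)),np.cos(np.radians(side))]); print(side,'lateral mm cup',1000*n@(cup-e),'noz',1000*n@(noz-e),'axis',1000*n@(np.array(c['s']['tcp_pos'][:2])-e))
E
```

```text
[[ 0.3699 -0.0811]
 [ 0.3874 -0.0269]
 [ 0.4201 -0.0377]
 [ 0.4027 -0.0918]] width 0.05695515779979897 sides 161.72 161.93 normal 162.11
tray 162.13 cup 163.29 noz 163.22
tray 161.74 cup 162.52 noz 162.44
162.3 lateral mm cup 1.5095355788569405 noz 1.4223818904270116 axis 1.265646609718148
162.7 lateral mm cup 1.9609793196523877 noz 1.8780304751560037 axis 2.16889372458049
```

```bash
python3 -m crank '[[[0,0,0.5],[0,0,0],1],[[0,0,0],[0,0,0],1],[[0,0,0],[0,0,0],1],[[0,0,0],[0,0,0],1],[[0,0,0],[0,0,0],1],[[0,0,0],[0,0,0],1]]' 25 && python3 -c "
from plant import r
print(r.get_state()['gripper_force'],r.get_state()['qd'].round(2)); print(r.close_job())"
```

```text
time_s: 18.4
tcp_pos: [0.5015, -0.0945, 0.1386]
eef_rot: [-180.0, -0.0, -162.7]
contact_force: [-2.3, -4.1, 0.5]
gripper_width: 0.0133
gripper_force: 25.0
24.99260812997818 [-0.02  0.04  0.02 -0.04 -0.03  0.08]
the job is handed in; nothing more can be done
None
```

The empty bottle is in the scrap bin, the full glue bottle is at the front in line with the drip tray to within about 1° by my measurements, and the gripper is still holding the turntable handle; handed in at about 18 s.

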